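# Pry up the sewing machine onto its prop

## Robot

A 6-joint arm with a two-finger parallel gripper is mounted at the origin on the work surface. World frame = base frame: x ahead of the robot, y to its left, z up, the work surface at z = 0. Lengths are in m, angles in rad, forces in N, time in s.
With the tool pointing down it reaches from about 0.3 to 0.875 m from the base axis. Payload 6.4 kg.
Tool frame: the origin (TCP) lies midway between the tips of the shut fingers; the grasp point (between the pads) lies 19 mm behind it (arm.grasp_offset is the distance from the TCP to the grasp point, in m); z points along the fingers, y is the line along which they close (so a half turn about z gives the same grasp; the last joint's range is limited). The gripper opens to 85 mm and grips with 20 to 120 N. Pads are 22 mm wide; open, the fingers measure 114 mm over their backs; the gripper's body (76 mm by 85 mm) begins 54 mm behind the grasp point. The pads swing forward as they close: fully open they stand 13 mm farther back than shut.
Start: joints at [-1.488, 0.181, 1.607, -0, 1.354, -0.206], TCP at [0.164, -0.551, 0.231] pointing down, gripper open.
Joint ranges: [-2.99, 2.99], [-0.89, 2.07], [0.3, 2.58], [-1.14, 4.28], [0, 2.63], [-3.12, 3.12]. Speed limits (rad/s): [2.57, 2.57, 3.01, 3.14, 3.14, 3.14].

## Interface

Orientations are given as a rotation vector (axis times angle).
In Python, from station import sensors, cams, job, arm gives the robot as it stands.
- The arm moves only by the tool step_arm, never from a script. Its argument "deltas" is a list of rows, each a list of 3 entries, a list of its own where there are three numbers: the finger opening in cm, from 0 to 8.54, then the shift along the tool's x, y, z in cm, then the turn, a rotation vector about the tool's x, y, z in rad. In form: [[jaw, [dx, dy, dz], [ax, ay, az]], ...]. A call has exactly 8 rows; each row is the pose to reach, as a shift and turn from the pose commanded when the call began, along the tool's axes at that moment; what a row does not reach only later rows make up. A row lasts 1/8 s, in which the tool goes at most 62.5 mm and 10.7 degrees, less where a joint would pass 70% of its speed; a pose out of reach is approached as far as the arm can. A call with a gripper value outside its range is refused whole. The fingers move at their own pace and stop on an object; "grip_force" is the grip in N (left out, the last holds). Time passes only in rows, so rows that repeat a pose let the fingers close, or fill a call up. It gives the time, the measured TCP pose, the force, the opening and the grip force at its end, in the units of the state.
- sensors.state(): the state, without advancing time (a new reading comes with each control period).
- cams.camera(name): name is "scene" or "top" or "wrist"; returns the picture (400x640x3 uint8, blue, green, red); there is no depth.
- cams.calibration(name): a dict with "camera_matrix" (3x3 intrinsics, pixels), "world_from_camera" (4x4, takes a point from camera to world coordinates); the wrist camera has in their place "mount" (4x4, takes a point from camera to tool coordinates, whose origin is the TCP and whose axes are the flange's). Camera axes: x right, y up, looking along -z (the intrinsics and any distortion apply to the point x, -y, -z); pixel columns grow to the right and rows downward; lengths in m; the calibration is good to about 2 mm. A picture is of the moment at which its call begins: read the wrist's pose just before it. calibration takes no time and is no camera call.
- job.hand_in(): hands the job in; it is judged then, once.
The state is a dict: "t": time; "joints": joint angles; "joint_vel": joint speeds; "effort": joint torques, N m; "ee_pos": TCP position; "tcp_rot": TCP orientation; "contact_force": force on the tool from outside, world axes, zero at the start; "moment": the same for the moment, N m; "gripper_width": finger opening in m; "grasp_force": force on a finger pad.
Only numpy, scipy, OpenCV 4.12 (cv2) and the standard library are available. Lean on these libraries where they do the work, as an engineer would, in place of code of your own. Each camera call takes 0.05 s, during which the arm holds its last target. There are 200 camera calls.

## Task

The heavy sewing machine has to be tilted back on its hinges so that its underside can be cleaned before it goes on sale. Lay the pry bar over the fulcrum block with its tip under the machine's overhanging front edge, and push the handle down to lever the machine up until the red spring prop snaps under it and holds it. Then take the bar out and lay it flat back on the black mat; leave the block standing, do not touch the machine or its base with the robot itself, and do not disturb the mug, bowl or oil bottle.

Things in the scene. Friction and masses are not known exactly. Their poses are not given: they have to be found in the camera images.
- base: wooden base tray of the sewing machine, fixed, 360 x 160 x 40 mm (x, y, z); origin: centre of its underside on the counter. Front faces its own -y; the bar comes in along its +y. The white machine on it (about 6 kg, 285 mm high, hinged at y = +85, z = 42) has a 32 mm thick bed plate overhanging the tray's front by 25 mm: front edge at y = -105, x = -180 to +180, underside 42 mm up
- lip (a point): middle of the lower front edge of the machine's bed plate, under which the bar goes; 42 mm above the counter when the machine is down; rises with it (190 mm in front of the hinge). Lifting there takes 25 to 35 N. The tall part of the machine begins about 60 mm behind this edge
- machine (a joint): tilt of the machine about its rear hinge, rad: 0 lying down, grows as the front edge rises; falls back by its own weight. About 0.075 or more (front edge about 14 to 15 mm up) lets the prop in; it then rests on the prop at about 0.07
- prop (a joint): red spring-loaded strut, 16 mm wide, at the tray's +x end below a steel ear of the bed, pivoted at base x = 192, y = -70, z = 10 mm; 0 leaning to the front against the ear, about 0.66 when it has snapped in under the ear, just past upright, where it stays and holds the machine. It moves by itself when the machine is high enough
- fulcrum: loose dark wooden block 90 x 44 x 32 mm (x, y, z), 0.6 kg, with a round steel ridge of radius 12 mm along its x (axis 32 mm up, ridge top 44 mm above the counter); origin: centre of its underside. It already stands ready before the machine, ridge about parallel to the front edge and 30 to 38 mm in front of it
- bar: loose straight pry bar, 200 mm, 0.4 kg; origin at mid-length on its flat underside, x towards the tip, z out of its top. Steel blade from x = -10 to +100 mm (tip), 22 wide, 6 thick; orange grip from -100 to -10 mm, 26 wide, 18 thick. Balances near x = 3 mm. Starts flat on the mat; left lying over the ridge with its tip under the edge, its handle side is the heavier and it stays
- mat: black rubber mat fixed on the counter, 280 x 140 x 4 mm (x, y, z); origin at the centre of its underside
- mug: blue mug, 80 mm across, 85 mm high, bystander; origin at the centre of its underside
- bowl: terracotta bowl, 120 mm across, 55 mm high, bystander; origin at the centre of its underside
- oil_bottle: small clear oil bottle, 40 mm across, 110 mm high, bystander; origin at the centre of its underside

How it is judged:
On the way, in this order (a step that is already met when the one before it is completed fails the run):
1. the bar, bearing on the fulcrum block, has levered the machine's front edge off its seat (value of joint machine above 0.03 rad and contact force between bar and fulcrum above 5 N and contact force between bar and base above 5 N), for 0.1 s.
2. the prop has snapped in under the raised machine (value of joint prop above 0.58 rad and value of joint machine above 0.055 rad), for 0.2 s.
At the end, for the whole second after the job is handed in: The machine rests on the prop (machine joint 0.055 to 0.09 rad, prop joint above 0.58), the bar lies still, flat and right side up on the mat with its middle over the mat (within 130 mm along, 65 mm across of the mat's centre, less than 12 mm up), and the fulcrum block stands upright (all of step 2 and value of joint machine below 0.09 rad and x of bar in the frame of mat between -0.13 and 0.13 m and y of bar in the frame of mat between -0.065 and 0.065 m and z of bar in the frame of mat below 0.012 m and angle between each of bar, fulcrum's own z axis and vertical below 0.1 rad and linear speed of bar below 0.02 m/s); the robot touches nothing.
It fails at once if the robot itself pushes on the machine or its base with more than 3 N (contact force between any of the arm, the fingers and base above 3 N).
It fails at once if mug, bowl or oil bottle moved by more than 30 mm (distance of any of mug, bowl, oil_bottle from where it was at the start of the episode above 0.03 m).
It also fails if it takes over 69 s, if anything falls off the work surface, if the arm or the gripper's body presses on something with over 40 N, if the wrist force passes 120 N, or if a joint passes its speed limit or range.

## Working session

There is one attempt and no reset: what is moved stays moved. The work goes in short steps, Python scripts to look and compute and a tool call to move; the robot and the scene stay as the last step left them, time stands still between calls to the robot, and variables do not carry over. Pictures are saved under pics/ and viewed, at most 10 in all, crops included, and the job is handed in when it is done.

Besides the shell and the picture viewer there is one more tool, called after "Request:" in YAML: its name, and indented under it one key for each argument. step_arm: Moves the arm, as the interface text tells. Its arguments: {"type":"object","properties":{"deltas":{"type":"array"},"grip_force":{"type":"number"}},"required":["deltas"]}

```bash
mkdir -p pics; python3 - <<'E'
from station import sensors,cams,job,arm
import cv2,numpy as np
print(sensors.state())
for n in ("top","scene"):
    cv2.imwrite(f"pics/{n}0.png",cams.camera(n)); c=cams.calibration(n); print(n,c)
print(cams.calibration("wrist"),arm.grasp_offset,[a for a in dir(arm) if a[0]!='_'])
E
```

```text
{'t': 0.0, 'joints': array([-1.48833589e+00,  1.81512564e-01,  1.60805509e+00,  1.22630705e-05,
        1.35380900e+00, -2.06308350e-01]), 'joint_vel': array([ 1.63093540e-03,  2.36736341e-04, -6.91036727e-04,  2.23161584e-03,
       -3.68016152e-05,  2.95867455e-04]), 'effort': array([-2.10074982e-04, -4.44872403e+01, -3.51336801e+01, -2.34669606e-04,
        9.37944045e-03,  1.48912648e-05]), 'ee_pos': array([ 0.16371147, -0.55060104,  0.23037742]), 'tcp_rot': array([-3.10714261e+00, -4.51762378e-01, -1.92081877e-04]), 'contact_force': array([ 0.41010709,  0.13333689, -0.06384761]), 'moment': array([ 0.03307202, -0.00248327, -0.05468493]), 'grasp_force': 0.0, 'gripper_width': 0.08574208692526651}
top {'camera_matrix': array([[418.42005741,   0.        , 327.68220446],
       [  0.        , 418.42005741, 203.32835018],
       [  0.        ,   0.        ,   1.        ]]), 'world_from_camera': array([[-0.02572541,  0.9965458 , -0.07895991,  0.50719806],
       [-0.99915639, -0.02816114, -0.02989066,  0.03590883],
       [-0.03201101,  0.07812435,  0.99642957,  1.10634705],
       [ 0.
[... 360 characters left out ...]
-0.1557903 ],
       [ 0.01033998,  0.58541444,  0.81066826,  0.90263201],
       [ 0.        ,  0.        ,  0.        ,  1.        ]])}
{'camera_matrix': array([[326.81197342,   0.        , 314.91012949],
       [  0.        , 326.81197342, 191.30379568],
       [  0.        ,   0.        ,   1.        ]]), 'mount': array([[-2.69037655e-05,  9.47500919e-01,  3.19753042e-01,
         8.25141081e-02],
       [ 9.99999595e-01,  3.13114726e-04, -8.43690914e-04,
        -5.55762015e-04],
       [-8.99517303e-04,  3.19752890e-01, -9.47500544e-01,
        -1.41672913e-01],
       [ 0.00000000e+00,  0.00000000e+00,  0.00000000e+00,
         1.00000000e+00]])} 0.0187 ['MotionError', 'grasp_offset']
```

View pics/top0.png

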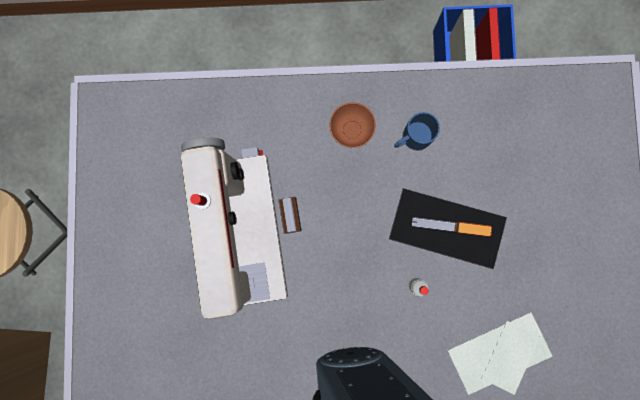

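View pics/scene0.png

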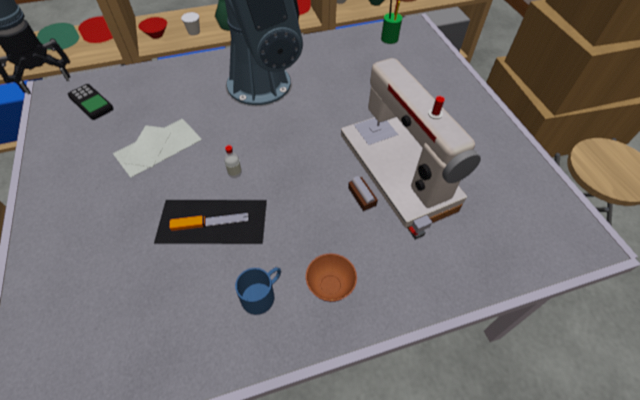

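The top view shows the machine at left (front edge about (265,155)-(286,298)), the block at (290,215), the bar on the mat (412,221)-(491,231), bowl (352,125), mug (421,130) and bottle (419,288). The scene view shows the same things from the far side. I'll enlarge both.

```bash
python3 - <<'E'
import cv2,numpy as np
t=cv2.imread("pics/top0.png");s=cv2.imread("pics/scene0.png")
def z(im,x,y,w,h,k): return cv2.resize(im[y:y+h,x:x+w],None,fx=k,fy=k,interpolation=cv2.INTER_CUBIC)
a=z(t,235,140,66,165,3.6); b=z(t,385,180,125,93,4)
a=cv2.resize(t[140:305,230:310],(288,594),interpolation=cv2.INTER_CUBIC)
b=cv2.resize(t[180:275,385:510],(500,380),interpolation=cv2.INTER_CUBIC)
o=np.zeros((594,790,3),np.uint8);o[:,:288]=a;o[:380,290:790]=b;cv2.imwrite("pics/topz.png",o)
c=cv2.resize(s[115:245,335:475],(560,520),interpolation=cv2.INTER_CUBIC)
cv2.imwrite("pics/sc1.png",c)
d=cv2.resize(s[190:250,145:275],(780,360),interpolation=cv2.INTER_CUBIC)
cv2.imwrite("pics/sc2.png",d)
E
```

```text
(no output)
```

View pics/topz.png

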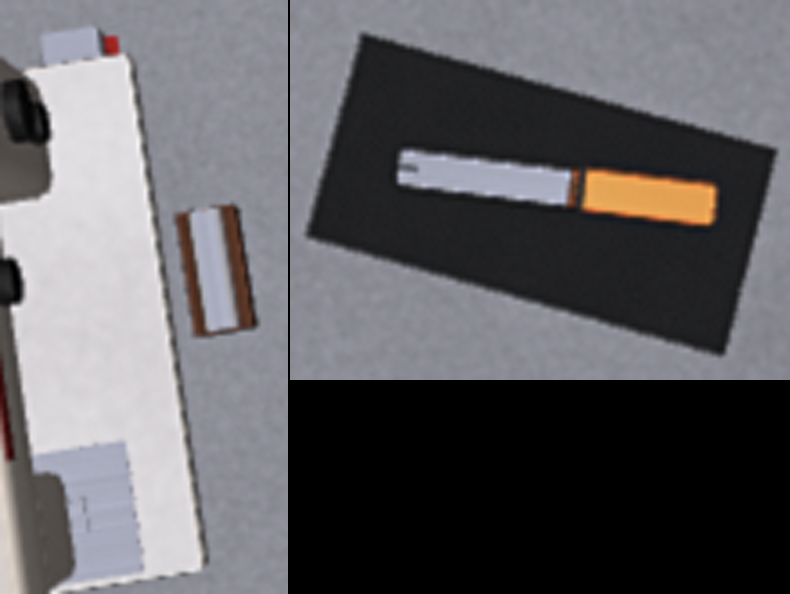

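View pics/sc1.png

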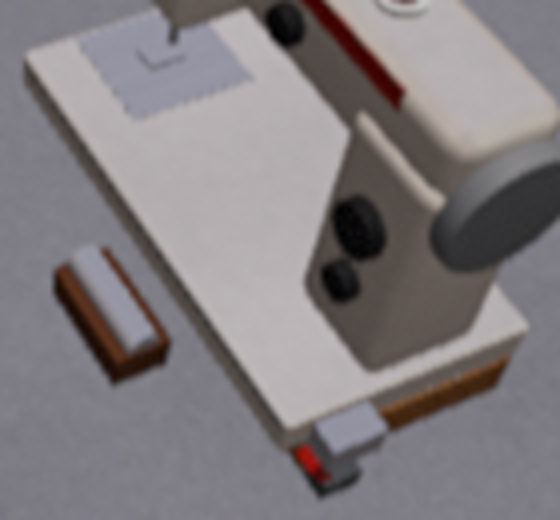

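View pics/sc2.png

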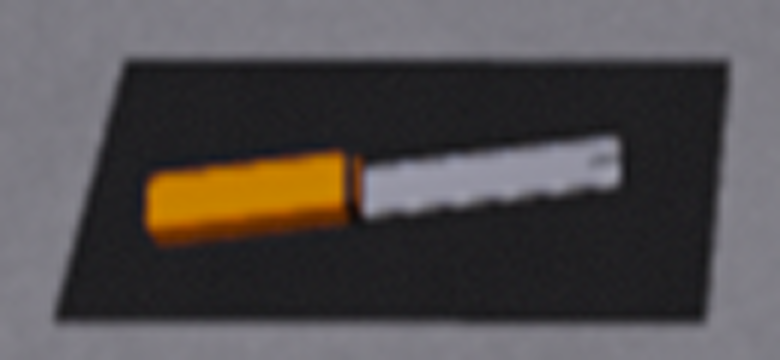

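Readings: in the top crop the bed's front corners are at (130,55) and (206,567), the ridge runs (205,208)-(222,333), the blade tip is (398,152)/(398,186) and the grip's end is (716,183)/(714,224). In the scene crops the bed corners are (289,430) and (25,55), the ridge (88,248)-(150,345), the tip (620,137)/(620,187) and the grip's end (148,177)/(150,233).

```bash
cat > h.py <<'E'
from station import sensors,cams,job,arm
import cv2,numpy as np
from scipy.spatial.transform import Rotation as R
def ray(uv,K,T):
    K=np.array(K);d=np.array([(uv[0]-K[0,2])/K[0,0],-(uv[1]-K[1,2])/K[1,1],-1.]);d=T[:3,:3]@d
    return T[:3,3],d/np.linalg.norm(d)
def cal(n): c=cams.calibration(n); return c["camera_matrix"],c["world_from_camera"]
def tri(rs):
    A=sum(np.eye(3)-np.outer(d,d) for o,d in rs);b=sum((np.eye(3)-np.outer(d,d))@o for o,d in rs)
    p=np.linalg.solve(A,b);return p,[1000*np.linalg.norm(np.cross(p-o,d)) for o,d in rs][0]
def atz(r,z): o,d=r; return o+d*(z-o[2])/d[2]
def wristT(st):
    T=np.eye(4);T[:3,:3]=R.from_rotvec(st["tcp_rot"]).as_matrix();T[:3,3]=st["ee_pos"];c=cams.calibration("wrist");return c["camera_matrix"],T@c["mount"]
def tool(st,p):  # world point -> tool cm
    return R.from_rotvec(st["tcp_rot"]).inv().apply(np.array(p)-st["ee_pos"])*100
E
python3 - <<'E'
from h import *
np.set_printoptions(precision=4,suppress=True)
a=lambda x,y:(230+x/3.6-.36,140+y/3.6-.36)
b=lambda x,y:(385+(x-290)/4-.37,180+y/4-.37)
c=lambda x,y:(335+x/4-.37,115+y/4-.37)
d=lambda x,y:(145+x/6-.42,190+y/6-.42)
t=lambda p:ray(p,*cal("top"));s=lambda p:ray(p,*cal("scene"))
for n,u,v,z in [("bedfar",a(130,55),c(289,430),.074),("bednear",a(206,567),c(25,55),.074),
 ("ridgefar",a(222,208),c(150,345),.044),("ridgefar2",a(205,208),c(150,345),.044),("ridgenear",a(222,333),c(88,248),.044),
 ("tip1",b(398,152),d(620,187),.010),("tip2",b(398,186),d(620,137),.010),("ge1",b(716,183),d(150,233),.022),("ge2",b(714,224),d(148,177),.022),("gb1",b(583,170),d(345,213),.022),("gb2",b(581,209),d(345,152),.022)]:
    p,e=tri([t(u),s(v)]);print(n,p,round(e,1),"top@z",atz(t(u),z),"scene@z",atz(s(v),z))
for q in [(178,215),(238,206),(256,325),(194,335)]: print("blk",atz(t(a(*q)),.032))
for q in [(362,35),(776,150),(723,354),(308,237)]: print("mat",atz(t(b(*q)),.004))
for n,q,z in [("bowl",(352,125),.03),("mug",(421,130),.06),("bot",(419,288),.08)]: print(n,atz(t(q),z))
E
```

```text
bedfar [0.7162 0.2203 0.0702] 0.4 top@z [0.7153 0.2193 0.074 ] scene@z [0.7183 0.2189 0.074 ]
bednear [0.3623 0.1726 0.074 ] 0.2 top@z [0.3622 0.1724 0.074 ] scene@z [0.3623 0.1728 0.074 ]
ridgefar [0.6116 0.1669 0.0428] 6.6 top@z [0.6092 0.1604 0.044 ] scene@z [0.6141 0.1729 0.044 ]
ridgefar2 [0.6104 0.1741 0.0385] 0.9 top@z [0.6095 0.1726 0.044 ] scene@z [0.6141 0.1729 0.044 ]
ridgenear [0.521  0.1637 0.0395] 1.1 top@z [0.5206 0.1621 0.044 ] scene@z [0.5246 0.1631 0.044 ]
tip1 [ 0.5505 -0.1516  0.0031] 1.4 top@z [ 0.5505 -0.149   0.01  ] scene@z [ 0.5546 -0.153   0.01  ]
tip2 [ 0.5285 -0.1478  0.0101] 0.3 top@z [ 0.5284 -0.1481  0.01  ] scene@z [ 0.5285 -0.1476  0.01  ]
ge1 [ 0.5247 -0.3495  0.0202] 0.6 top@z [ 0.5247 -0.3483  0.022 ] scene@z [ 0.5257 -0.3497  0.022 ]
ge2 [ 0.4985 -0.3461  0.0241] 1.2 top@z [ 0.4987 -0.3456  0.022 ] scene@z [ 0.4964 -0.3477  0.022 ]
gb1 [ 0.5352 -0.2683  0.0137] 1.5 top@z [ 0.5353 -0.2645  0.022 ] scene@z [ 0.5405 -0.2688  0.022 ]
gb2 [ 0.5101 -0.2629  0.0232] 1.3 top@z [ 0.5104 -0.2619  0.022 ] scene@z [ 0.5088 -0.2643  0.022 ]
blk [0.6062 0.1937 0.032 ]
blk [0.6114 0.1503 0.032 ]
blk [0.5258 0.1391 0.032 ]
blk [0.5198 0.1836 0.032 ]
mat [ 0.6285 -0.1296  0.004 ]
mat [ 0.5454 -0.3944  0.004 ]
mat [ 0.4149 -0.353   0.004 ]
mat [ 0.4968 -0.0893  0.004 ]
bowl [ 0.7961 -0.0007  0.03  ]
mug [ 0.7692 -0.1733  0.06  ]
bot [ 0.378  -0.1478  0.08  ]
```

The heights check out: bed top 74, ridge about 44, and bar tip and grip at 10 and 22 mm, all within 1–5 mm. The bed edge measures 358 mm and the bar 200 mm. Next I plan the grasp at bar x = -60.

```bash
cat >> h.py <<'E'
def pose(yaw,pitch):  # tool x at yaw (deg), tip pitched up by pitch(rad), tool z down
    Rz=R.from_euler('z',yaw,degrees=True); base=R.from_matrix(np.array([[1,0,0],[0,-1,0],[0,0,-1.]]))
    return Rz*base*R.from_rotvec([0,pitch,0])
def delta(p,Rt,st=None,p0=None,R0=None):
    st=st or sensors.state(); R0=R0 or R.from_rotvec(st["tcp_rot"]); p0=st["ee_pos"] if p0 is None else p0
    return np.round(R0.inv().apply(np.array(p)-p0)*100,2),np.round((R0.inv()*Rt).as_rotvec(),3)
E
python3 - <<'E'
from h import *
print(delta((.5173,-.3072,.13),pose(82,0)))
E
```

```text
(array([ 40.82, -13.25,  10.08]), array([-1.000e-03, -1.000e-03, -1.142e+00]))
```

Request:
step_arm:
  deltas:
    - [8.5, [5.5, -1.8, 0], [0, 0, -0.15]]
    - [8.5, [11, -3.6, 0], [0, 0, -0.31]]
    - [8.5, [16.5, -5.3, 1], [0, 0, -0.46]]
    - [8.5, [22, -7.1, 3], [0, 0, -0.62]]
    - [8.5, [27.5, -8.9, 5], [0, 0, -0.77]]
    - [8.5, [33, -10.7, 7], [0, 0, -0.93]]
    - [8.5, [38, -12.4, 9], [0, 0, -1.07]]
    - [8.5, [40.8, -13.25, 10.1], [0, 0, -1.142]]
  grip_force: 60

```text
t: 1.1
ee_pos: [0.5183, -0.3053, 0.1285]
tcp_rot: [-2.364, -2.065, -0.0]
contact_force: [-0.6, -0.1, 0.3]
gripper_width: 0.0852
grasp_force: 0.0
```

Request:
step_arm:
  deltas:
    - [8.5, [0, 0, 0], [0, 0, 0]]
    - [8.5, [0, 0, 0], [0, 0, 0]]
    - [8.5, [0, 0, 0], [0, 0, 0]]
    - [8.5, [0, 0, 0], [0, 0, 0]]
    - [8.5, [0, 0, 0], [0, 0, 0]]
    - [8.5, [0, 0, 0], [0, 0, 0]]
    - [8.5, [0, 0, 0], [0, 0, 0]]
    - [8.5, [0, 0, 0], [0, 0, 0]]

```text
t: 2.1
ee_pos: [0.5172, -0.308, 0.1303]
tcp_rot: [2.371, 2.061, 0.0]
contact_force: [-0.0, 0.8, -0.3]
gripper_width: 0.085
grasp_force: 0.0
```

```bash
python3 - <<'E'
from h import *
s=sensors.state();print(s["t"],s["ee_pos"],s["contact_force"],s["joints"])
print(delta((.5173,-.3072,.003),pose(82,0)))
K,T=wristT(s);im=cams.camera("wrist")
# project predicted bar points
for q in [(.5395,-.1485,.010),(.5117,-.347,.022)]:
    c=np.linalg.inv(T)@np.r_[q,1];print(K[0,2]+K[0,0]*c[0]/-c[2],K[1,2]+K[1,1]*c[1]/c[2])
cv2.imwrite("pics/w1.png",im)
E
```

```text
2.1 [ 0.51717344 -0.30799079  0.13031093] [-0.0099799   0.83386619 -0.31848052] [-7.34104248e-01  3.44795137e-01  1.62031956e+00  1.39835657e-05
  1.17643714e+00 -5.94109695e-01]
(array([ 0.08,  0.  , 12.73]), array([ 0.,  0., -0.]))
314.6197678816802 -40.141827649658495
314.9052246099544 233.56432197909368
```

View pics/w1.png

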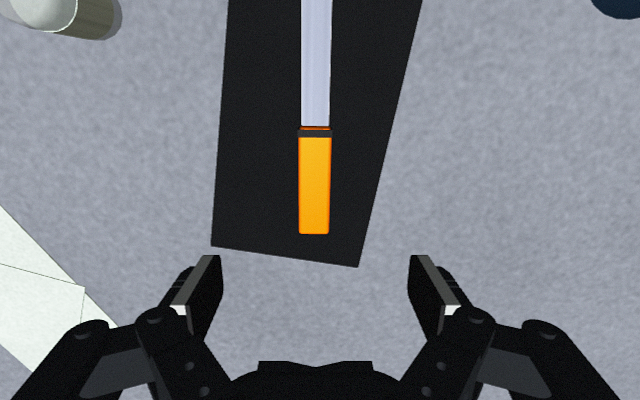

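The wrist view shows the bar aligned with the tool; the grip's end is at (314,234), and I predicted (315,234). Descend and grasp.

Request:
step_arm:
  deltas:
    - [8.5, [0.1, 0, 4], [0, 0, 0]]
    - [8.5, [0.1, 0, 8], [0, 0, 0]]
    - [8.5, [0.1, 0, 11], [0, 0, 0]]
    - [8.5, [0.1, 0, 12.3], [0, 0, 0]]
    - [8.5, [0.1, 0, 12.7], [0, 0, 0]]
    - [8.5, [0.1, 0, 12.7], [0, 0, 0]]
    - [4.5, [0.1, 0, 12.7], [0, 0, 0]]
    - [4.0, [0.1, 0, 12.7], [0, 0, 0]]

```text
t: 3.15
ee_pos: [0.5178, -0.3075, 0.0043]
tcp_rot: [2.37, 2.06, 0.0]
contact_force: [-0.1, -0.7, -0.3]
gripper_width: 0.0512
grasp_force: 0.0
```

Request:
step_arm:
  deltas:
    - [2, [0, 0, 0], [0, 0, 0]]
    - [1, [0, 0, 0], [0, 0, 0]]
    - [1, [0, 0, 0], [0, 0, 0]]
    - [1, [0, 0, 0], [0, 0, 0]]
    - [1, [0, 0, 0], [0, 0, 0]]
    - [1, [0, 0, 0], [0, 0, 0]]
    - [1, [0, 0, 0], [0, 0, 0]]
    - [1, [0, 0, 0], [0, 0, 0]]
  grip_force: 80

```text
t: 4.15
ee_pos: [0.5177, -0.3074, 0.0042]
tcp_rot: [2.37, 2.06, 0.0]
contact_force: [-0.5, 0.4, 6.6]
gripper_width: 0.0239
grasp_force: 83.6
```

```bash
cat >> h.py <<'E'
RC=np.array([.566,.167]); YAW=97.2; U=np.array([np.cos(np.radians(YAW)),np.sin(np.radians(YAW))])
def barpose(pitch,tip_s,hover,tipx=.160,zoff=0.):
    """TCP pose with bar at pitch (tip up +), underside 'hover' above ridge cylinder, tip (underside) at tip_s past ridge axis"""
    ex=np.array([np.cos(pitch),np.sin(pitch)]);n=np.array([-np.sin(pitch),np.cos(pitch)])
    C=np.array([0,.032])+(.012+hover)*n; tip=C+ex*(tip_s-C[0])/ex[0]
    q=tip-ex*tipx+n*zoff
    return np.r_[RC+U*q[0],q[1]],pose(YAW,pitch)
E
python3 - <<'E'
from h import *
s=sensors.state();R0=R.from_rotvec(s["tcp_rot"]);p0=s["ee_pos"]
q=p0+[0,0,.12]; A=barpose(-.36,-.010,.025);B=barpose(-.36,-.010,.0015);C=barpose(-.36,.0465,.0015)
for n,P,p,r in [("A",A,q,R0),("B",B,*A),("C",C,*B)]: print(n,P[0],delta(P[0],P[1],p0=p,R0=r))
E
```

```text
A [0.58602117 0.00851613 0.13166218] (array([32.23,  2.36, -0.76]), array([-0.047, -0.357, -0.263]))
B [0.58602117 0.00851613 0.10655257] (array([0.88, 0.  , 2.35]), array([0., 0., 0.]))
C [0.57893984 0.06457061 0.08528581] (array([ 6.04,  0.  , -0.  ]), array([0., 0., 0.]))
```

Request:
step_arm:
  deltas:
    - [1, [0, 0, -1], [0, 0, 0]]
    - [1, [0, 0, -3], [0, 0, 0]]
    - [1, [0, 0, -5], [0, 0, 0]]
    - [1, [0, 0, -7], [0, 0, 0]]
    - [1, [0, 0, -9], [0, 0, 0]]
    - [1, [0, 0, -11], [0, 0, 0]]
    - [1, [0, 0, -12], [0, 0, 0]]
    - [1, [0, 0, -12], [0, 0, 0]]

```text
t: 5.15
ee_pos: [0.5177, -0.3074, 0.1243]
tcp_rot: [2.37, 2.059, 0.0]
contact_force: [-0.5, 0.8, -3.6]
gripper_width: 0.024
grasp_force: 79.8
```

Request:
step_arm:
  deltas:
    - [1, [2, 0.1, -1], [0, 0, -0.02]]
    - [1, [5, 0.3, -2], [0, 0, -0.05]]
    - [1, [9, 0.6, -2.5], [-0.01, -0.04, -0.08]]
    - [1, [13, 0.9, -2.5], [-0.02, -0.1, -0.12]]
    - [1, [17, 1.2, -2.5], [-0.03, -0.17, -0.16]]
    - [1, [21, 1.5, -2.5], [-0.04, -0.24, -0.2]]
    - [1, [25, 1.8, -2.2], [-0.045, -0.3, -0.24]]
    - [1, [28, 2.1, -1.8], [-0.047, -0.357, -0.263]]

```text
t: 6.15
ee_pos: [0.5765, -0.0297, 0.1408]
tcp_rot: [1.883, 2.143, -0.344]
contact_force: [0.7, -0.7, -4.3]
gripper_width: 0.0241
grasp_force: 79.8
```

```bash
python3 - <<'E'
from h import *
A=barpose(-.36,-.010,.025); s=sensors.state(); print(s["ee_pos"],delta(*A))
E
```

```text
[ 0.57648136 -0.02966638  0.14083416] (array([ 3.75,  1.44, -0.43]), array([-0.001, -0.   ,  0.003]))
```

Request:
step_arm:
  deltas:
    - [1, [1, 0.4, -0.1], [0, 0, 0]]
    - [1, [2, 0.8, -0.2], [0, 0, 0]]
    - [1, [3, 1.2, -0.3], [0, 0, 0]]
    - [1, [3.75, 1.44, -0.43], [0, 0, 0]]
    - [1, [3.75, 1.44, -0.43], [0, 0, 0]]
    - [1, [3.75, 1.44, -0.43], [0, 0, 0]]
    - [1, [3.75, 1.44, -0.43], [0, 0, 0]]
    - [1, [3.75, 1.44, -0.43], [0, 0, 0]]

```text
t: 7.15
ee_pos: [0.5868, 0.0052, 0.1322]
tcp_rot: [1.887, 2.14, -0.343]
contact_force: [0.8, -0.3, -3.9]
gripper_width: 0.0243
grasp_force: 79.8
```

```bash
python3 - <<'E'
from h import *
A=barpose(-.36,-.010,.025);s=sensors.state(); print(s["ee_pos"],delta(*A))
t=cams.camera("top");c=cams.camera("scene")
K,T=wristT(s);w=cams.camera("wrist")
Rt=R.from_rotvec(s["tcp_rot"])
for q in [(.16,.011,-.006),(.16,-.011,-.006),(-.04,0,-.018)]:
    P=s["ee_pos"]+Rt.apply(q)
    for n,(k,M) in dict(top=cal("top"),scene=cal("scene"),wrist=(K,T)).items():
        v=np.linalg.inv(M)@np.r_[P,1];print(n,q,P.round(4),round(k[0,2]+k[0,0]*v[0]/-v[2],1),round(k[1,2]+k[1,1]*v[1]/v[2],1))
o=np.zeros((600,800,3),np.uint8)
o[:300,:400]=cv2.resize(t[170:245,260:360],(400,300),interpolation=cv2.INTER_CUBIC)
o[:300,400:]=cv2.resize(c[145:220,310:410],(400,300),interpolation=cv2.INTER_CUBIC)
o[300:,:]=0;o[300:550,:400]=cv2.resize(w,(400,250))
o[300:600,400:]=cv2.resize(w[0:150,215:415],(400,300))
cv2.imwrite("pics/a.png",o)
E
```

```text
[0.58683919 0.00517929 0.13223816] (array([ 0.34, -0.04, -0.07]), array([-0.001, -0.001, -0.   ]))
top (0.16, 0.011, -0.006) [0.5787 0.1573 0.0816] 291.0 208.3
scene (0.16, 0.011, -0.006) [0.5787 0.1573 0.0816] 363.2 183.5
wrist (0.16, 0.011, -0.006) [0.5787 0.1573 0.0816] 349.4 -173.5
top (0.16, -0.011, -0.006) [0.5569 0.1545 0.0816] 292.3 217.1
scene (0.16, -0.011, -0.006) [0.5569 0.1545 0.0816] 359.2 177.5
wrist (0.16, -0.011, -0.006) [0.5569 0.1545 0.0816] 280.3 -173.5
top (-0.04, 0, -0.018) [ 0.5907 -0.0257  0.1631] 367.4 198.3
scene (-0.04, 0, -0.018) [ 0.5907 -0.0257  0.1631] 295.8 184.1
wrist (-0.04, 0, -0.018) [ 0.5907 -0.0257  0.1631] 315.1 351.7
```

View pics/a.png

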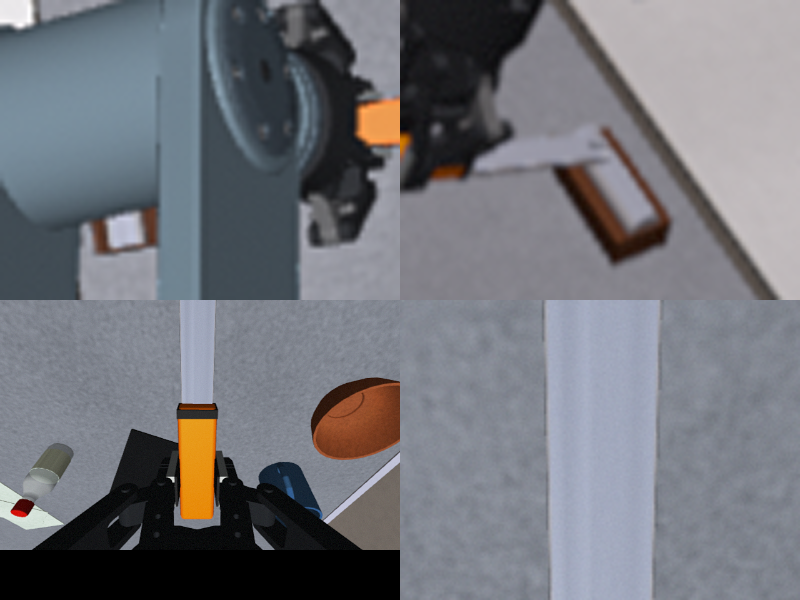

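The scene panel puts the tip at about (597,127)/(609,160) in the crop. I predicted (597,130)/(613,154), so the bar sits in the hand as modelled. Lower it to pose B.

Request:
step_arm:
  deltas:
    - [1, [0.3, 0, 0.5], [0, 0, 0]]
    - [1, [0.6, 0, 1.0], [0, 0, 0]]
    - [1, [0.9, -0.04, 1.6], [0, 0, 0]]
    - [1, [1.2, -0.04, 2.0], [0, 0, 0]]
    - [1, [1.2, -0.04, 2.28], [0, 0, 0]]
    - [1, [1.2, -0.04, 2.28], [0, 0, 0]]
    - [1, [1.2, -0.04, 2.28], [0, 0, 0]]
    - [1, [1.2, -0.04, 2.28], [0, 0, 0]]

```text
t: 8.3
ee_pos: [0.5862, 0.0086, 0.1069]
tcp_rot: [1.886, 2.14, -0.343]
contact_force: [-0.3, 0.8, -3.8]
gripper_width: 0.0242
grasp_force: 79.8
```

```bash
python3 - <<'E'
from h import *
s=sensors.state(); print(s["t"],s["contact_force"],delta(*barpose(-.36,-.010,.0015)),delta(*barpose(-.36,.0465,.0015)))
E
```

```text
8.3 [-0.31274854  0.7718278  -3.83966794] (array([ 0.01, -0.02,  0.03]), array([-0.   , -0.001,  0.   ])) (array([ 6.04, -0.02,  0.04]), array([-0.   , -0.001,  0.   ]))
```

Accurate. Slide in along the bar, slowly.

Request:
step_arm:
  deltas:
    - [1, [0.8, 0, 0], [0, 0, 0]]
    - [1, [1.6, 0, 0], [0, 0, 0]]
    - [1, [2.4, 0, 0], [0, 0, 0]]
    - [1, [3.1, 0, 0], [0, 0, 0]]
    - [1, [3.6, 0, 0], [0, 0, 0]]
    - [1, [4.0, 0, 0], [0, 0, 0]]
    - [1, [4.0, 0, 0], [0, 0, 0]]
    - [1, [4.0, 0, 0], [0, 0, 0]]

```text
t: 9.3
ee_pos: [0.5814, 0.0456, 0.0926]
tcp_rot: [1.886, 2.14, -0.343]
contact_force: [-0.5, -0.4, -4.0]
gripper_width: 0.0238
grasp_force: 79.8
```

```bash
python3 - <<'E'
from h import *
s=sensors.state(); print(s["t"],s["contact_force"],s["moment"],delta(*barpose(-.36,.0465,.0015)))
c=cams.camera("scene")
cv2.imwrite("pics/c.png",cv2.resize(c[140:220,320:420],(750,600),interpolation=cv2.INTER_CUBIC))
E
```

```text
9.3 [-0.51298531 -0.37867653 -3.99679776] [0.18393207 0.05925551 0.06752181] (array([ 2.05, -0.01,  0.01]), array([-0.001, -0.001,  0.   ]))
```

View pics/c.png

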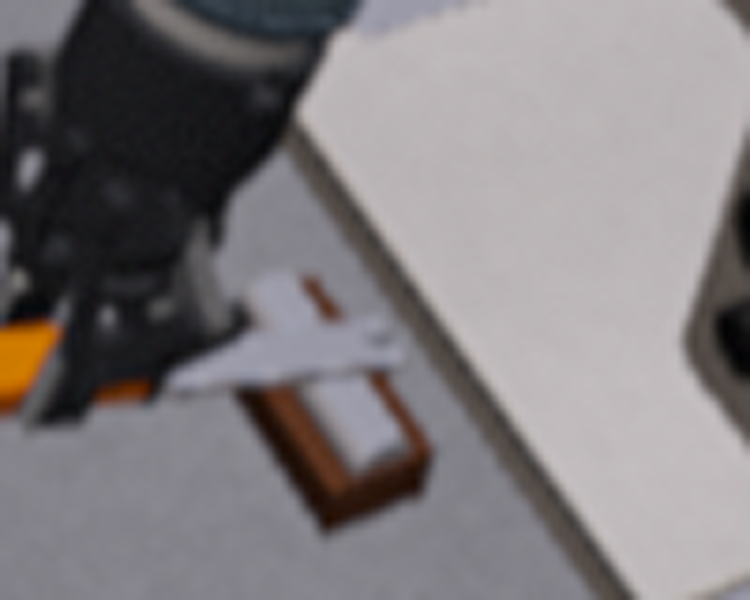

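The bar lies over the ridge with its tip at (400,350), just before the lip and below it; no contact force. Continue in.

Request:
step_arm:
  deltas:
    - [1, [0.3, 0, 0], [0, 0, 0]]
    - [1, [0.6, 0, 0], [0, 0, 0]]
    - [1, [0.9, 0, 0], [0, 0, 0]]
    - [1, [1.2, 0, 0], [0, 0, 0]]
    - [1, [1.5, 0, 0], [0, 0, 0]]
    - [1, [1.8, 0, 0], [0, 0, 0]]
    - [1, [2.0, 0, 0], [0, 0, 0]]
    - [1, [2.0, 0, 0], [0, 0, 0]]

```text
t: 10.35
ee_pos: [0.5789, 0.0645, 0.0854]
tcp_rot: [1.886, 2.14, -0.343]
contact_force: [0.0, -0.4, -4.7]
gripper_width: 0.0237
grasp_force: 79.8
```

```bash
python3 - <<'E'
from h import *
s=sensors.state(); print(s["t"],s["contact_force"],s["moment"],delta(*barpose(-.36,.0465,.0015)))
p,r=barpose(-.36,.0465,.0015); 
for ph in (-.28,-.2,-.1,0,.08,.14,.18):
    P,Q=barpose(ph,.0475,0); print(ph,*delta(P,Q,p0=p,R0=r),P.round(4))
E
```

```text
10.35 [ 0.04474322 -0.42502425 -4.68458989] [ 0.16090647  0.04699216 -0.02820808] (array([0.01, 0.01, 0.01]), array([-0.001, -0.001,  0.001]))
-0.28 [0.08 0.   1.07] [0.   0.08 0.  ] [0.5793 0.0616 0.075 ]
-0.2 [ 0.1  -0.    1.98] [0.   0.16 0.  ] [0.5797 0.0586 0.0664]
-0.1 [ 0.27 -0.    3.11] [0.   0.26 0.  ] [0.58   0.0562 0.0553]
0 [0.59 0.   4.19] [-0.    0.36  0.  ] [0.5801 0.0554 0.044 ]
0.08 [0.95 0.   5.01] [0.   0.44 0.  ] [0.58   0.0559 0.0351]
0.14 [1.28 0.   5.59] [0.  0.5 0. ] [0.5799 0.0569 0.0285]
0.18 [1.53 0.   5.95] [0.   0.54 0.  ] [0.5798 0.058  0.0242]
```

Request:
step_arm:
  deltas:
    - [1, [0.05, 0, 0.5], [0, 0.04, 0]]
    - [1, [0.08, 0, 1.07], [0, 0.08, 0]]
    - [1, [0.09, 0, 1.5], [0, 0.12, 0]]
    - [1, [0.1, 0, 1.98], [0, 0.16, 0]]
    - [1, [0.15, 0, 2.4], [0, 0.195, 0]]
    - [1, [0.2, 0, 2.8], [0, 0.23, 0]]
    - [1, [0.27, 0, 3.11], [0, 0.26, 0]]
    - [1, [0.27, 0, 3.11], [0, 0.26, 0]]

```text
t: 11.35
ee_pos: [0.5799, 0.0574, 0.0557]
tcp_rot: [2.029, 2.301, -0.098]
contact_force: [-2.0, 9.0, -0.3]
gripper_width: 0.0242
grasp_force: 80.4
```

```bash
python3 - <<'E'
from h import *
s=sensors.state(); print(s["t"],s["contact_force"],s["moment"],delta(*barpose(-.1,.0475,0)))
p,r=s["ee_pos"],R.from_rotvec(s["tcp_rot"])
for ph in (0,.08,.14,.18,.22):
    P,Q=barpose(ph,.0475,0); print(ph,*delta(P,Q,p0=p,R0=r),P.round(4))
E
```

```text
11.35 [-2.01986917  8.99244405 -0.27529294] [1.12345177 0.25661272 0.10395784] (array([-0.12, -0.  ,  0.05]), array([-0.   , -0.004, -0.   ]))
0 [-0.09 -0.    1.18] [-0.     0.096 -0.   ] [0.5801 0.0554 0.044 ]
0.08 [ 0.05 -0.    2.06] [-0.     0.176 -0.   ] [0.58   0.0559 0.0351]
0.14 [ 0.21 -0.    2.71] [-0.     0.236 -0.   ] [0.5799 0.0569 0.0285]
0.18 [ 0.36 -0.    3.13] [-0.     0.276 -0.   ] [0.5798 0.058  0.0242]
0.22 [ 0.52 -0.    3.53] [-0.     0.316 -0.   ] [0.5796 0.0592 0.02  ]
```

Request:
step_arm:
  deltas:
    - [1, [0.0, 0, 0.4], [0, 0.032, 0]]
    - [1, [0.0, 0, 0.8], [0, 0.065, 0]]
    - [1, [0.0, 0, 1.18], [0, 0.096, 0]]
    - [1, [0.05, 0, 1.6], [0, 0.135, 0]]
    - [1, [0.1, 0, 2.06], [0, 0.176, 0]]
    - [1, [0.2, 0, 2.4], [0, 0.206, 0]]
    - [1, [0.3, 0, 2.71], [0, 0.236, 0]]
    - [1, [0.3, 0, 2.71], [0, 0.236, 0]]

```text
t: 12.35
ee_pos: [0.5802, 0.0577, 0.0294]
tcp_rot: [-2.005, -2.276, -0.14]
contact_force: [-3.4, 7.5, 5.8]
gripper_width: 0.0241
grasp_force: 80.9
```

```bash
python3 - <<'E'
from h import *
s=sensors.state(); print(s["t"],s["contact_force"],s["moment"],delta(*barpose(.14,.0475,0)))
c=cams.camera("scene")
cv2.imwrite("pics/d.png",cv2.resize(c[140:240,320:445],(750,600),interpolation=cv2.INTER_CUBIC))
E
```

```text
12.35 [-3.42672967  7.53949585  5.77268942] [1.03560541 0.40884688 0.27891219] (array([-0.09, -0.04,  0.08]), array([-0.   ,  0.   ,  0.001]))
```

View pics/d.png

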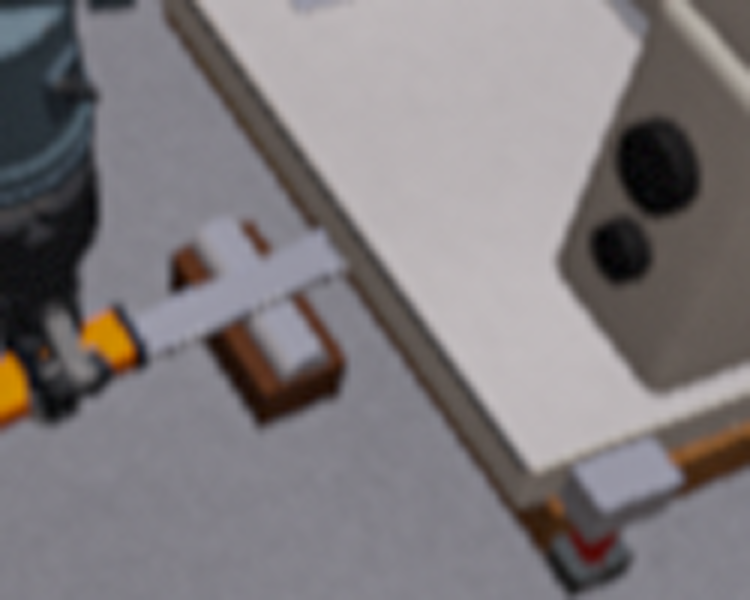

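The machine is raised: the wooden tray shows below the bed along the whole front, and the red prop at (597,548) looks more upright than before. I'll push a little further to make sure of the snap.

Request:
step_arm:
  deltas:
    - [1, [0.05, 0, 0.25], [0, 0.03, 0]]
    - [1, [0.15, 0, 0.5], [0, 0.05, 0]]
    - [1, [0.2, 0, 0.7], [0, 0.07, 0]]
    - [1, [0.3, 0, 0.9], [0, 0.09, 0]]
    - [1, [0.3, 0, 0.9], [0, 0.09, 0]]
    - [1, [0.3, 0, 0.9], [0, 0.09, 0]]
    - [1, [0.3, 0, 0.9], [0, 0.09, 0]]
    - [1, [0.3, 0, 0.9], [0, 0.09, 0]]

```text
t: 13.4
ee_pos: [0.5801, 0.0596, 0.0203]
tcp_rot: [-1.96, -2.225, -0.222]
contact_force: [-2.6, -4.8, 5.4]
gripper_width: 0.024
grasp_force: 81.0
```

```bash
python3 - <<'E'
from h import *
s=sensors.state(); print(s["t"],s["contact_force"],s["moment"],delta(*barpose(.22,.0475,0)))
a=cv2.imread("pics/scene0.png");d=cams.camera("scene")
z=lambda i:cv2.resize(i[205:245,395:445],(400,320),interpolation=cv2.INTER_CUBIC)
cv2.imwrite("pics/e.png",np.hstack([z(a),z(d)]))
E
```

```text
13.4 [-2.56509679 -4.84997495  5.39177604] [-1.02150795  0.27989069  0.47931757] (array([-0.04, -0.06,  0.02]), array([ 0.001, -0.005,  0.001]))
```

View pics/e.png

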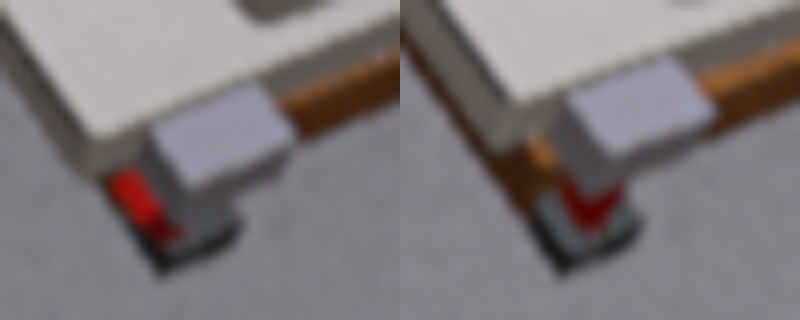

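The left crop is before and the right is now: the red strut has moved from leaning front at (140,200) to standing under the ear at (595,205), so it has snapped in. Now ease off to pitch -0.05, just above the ridge.

```bash
python3 - <<'E'
from h import *
s=sensors.state();p,r=s["ee_pos"],R.from_rotvec(s["tcp_rot"])
for ph,h in ((.14,0),(.08,0),(0,0.0005),(-.05,.0015)):
    print(ph,*delta(*barpose(ph,.0475,h),p0=p,R0=r))
E
```

```text
0.14 [-0.07 -0.06 -0.85] [ 0.001 -0.085  0.001]
0.08 [-0.03 -0.06 -1.52] [ 0.001 -0.145  0.001]
0 [ 0.14 -0.06 -2.45] [ 0.001 -0.225  0.001]
-0.05 [ 0.3  -0.06 -3.09] [ 0.001 -0.275  0.001]
```

Request:
step_arm:
  deltas:
    - [1, [-0.05, 0, -0.45], [0, -0.045, 0]]
    - [1, [-0.07, 0, -0.85], [0, -0.085, 0]]
    - [1, [-0.05, 0, -1.2], [0, -0.115, 0]]
    - [1, [-0.03, 0, -1.52], [0, -0.145, 0]]
    - [1, [0.05, 0, -2.0], [0, -0.185, 0]]
    - [1, [0.14, 0, -2.45], [0, -0.225, 0]]
    - [1, [0.3, 0, -3.09], [0, -0.275, 0]]
    - [1, [0.3, 0, -3.09], [0, -0.275, 0]]

```text
t: 14.45
ee_pos: [0.5795, 0.0578, 0.05]
tcp_rot: [2.053, 2.332, -0.05]
contact_force: [0.9, 0.8, -3.7]
gripper_width: 0.0237
grasp_force: 79.8
```

```bash
python3 - <<'E'
from h import *
s=sensors.state(); print(s["t"],s["contact_force"],s["moment"],delta(*barpose(-.05,.0475,.0015)))
E
```

```text
14.45 [ 0.91777346  0.7703878  -3.69256494] [-0.11981938 -0.05358014 -0.0492949 ] (array([-0.24,  0.03, -0.1 ]), array([-0.001, -0.003,  0.001]))
```

Only the bar's weight is left on the tool, so the prop holds the machine. Retract along the bar, then lift.

Request:
step_arm:
  deltas:
    - [1, [-1, 0, 0], [0, 0, 0]]
    - [1, [-2.2, 0, 0], [0, 0, 0]]
    - [1, [-3.6, 0, 0], [0, 0, 0]]
    - [1, [-5, 0, 0], [0, 0, 0]]
    - [1, [-6.5, 0, 0], [0, 0, 0]]
    - [1, [-8, 0, -0.5], [0, 0, 0]]
    - [1, [-9.5, 0, -2.5], [0, 0, 0]]
    - [1, [-10, 0, -5], [0, 0.02, 0]]

```text
t: 15.45
ee_pos: [0.5919, -0.0414, 0.1056]
tcp_rot: [2.065, 2.341, -0.03]
contact_force: [0.4, -0.2, -3.1]
gripper_width: 0.0244
grasp_force: 79.8
```

```bash
python3 - <<'E'
from h import *
s=sensors.state(); print(s["t"],s["ee_pos"],s["contact_force"])
M=np.array([(.6285,-.1296),(.5454,-.3944),(.4149,-.353),(.4968,-.0893)]).mean(0);print("mat",M)
# place bar at original spot: same TCP, yaw 82
p=np.array([.5177,-.3074,.12]);print(delta(p,pose(82,0)))
# bar visible in wrist: sides and grip end, tool x of the grip end
w=cams.camera("wrist");hsv=cv2.cvtColor(w,cv2.COLOR_BGR2HSV)
m=cv2.inRange(hsv,(8,150,150),(25,255,255));n,l,st,ce=cv2.connectedComponentsWithStats(m);i=1+np.argmax(st[1:,4]);print(st[i],ce[i])
K,T=wristT(s);
for q in [(-.04,.013,-.018),(-.04,-.013,-.018),(.05,0,-.018),(.042,0,-.018)]:
    v=cams.calibration("wrist")["mount"];v=np.linalg.inv(v)@np.r_[q,1];print(q,round(K[0,2]+K[0,0]*v[0]/-v[2],1),round(K[1,2]+K[1,1]*v[1]/v[2],1))
t=cams.camera("scene");z=t[205:245,395:445].astype(int);print((z[:,:,2]-z[:,:,:2].max(2)>60).nonzero()[0].size)
E
```

```text
15.45 [ 0.59189915 -0.04141241  0.10555576] [ 0.4132381  -0.18925927 -3.10520563]
mat [ 0.5214   -0.241575]
(array([-25.49, -10.69,  -0.73]), array([0.002, 0.028, 0.265]))
[ 285  191   61  160 8928] [314.8625672  267.83557348]
(-0.04, 0.013, -0.018) 342.1 351.6
(-0.04, -0.013, -0.018) 287.9 351.6
(0.05, 0, -0.018) 315.0 169.9
(0.042, 0, -0.018) 315.0 189.4
5
```

The grip hasn't slipped (its end is at row 351, as predicted). Carry it to the mat.

Request:
step_arm:
  deltas:
    - [1, [-3, -1.2, -1], [0, 0.028, 0.03]]
    - [1, [-6.5, -2.7, -1.5], [0, 0.028, 0.06]]
    - [1, [-10.5, -4.4, -1.5], [0, 0.028, 0.1]]
    - [1, [-14.5, -6.1, -1.5], [0, 0.028, 0.14]]
    - [1, [-18.5, -7.8, -1.5], [0, 0.028, 0.19]]
    - [1, [-22, -9.2, -1], [0, 0.028, 0.23]]
    - [1, [-24.5, -10.3, -0.73], [0, 0.028, 0.255]]
    - [1, [-25.49, -10.69, -0.73], [0.002, 0.028, 0.265]]

```text
t: 16.55
ee_pos: [0.517, -0.3073, 0.1186]
tcp_rot: [-2.372, -2.059, -0.0]
contact_force: [-0.1, -0.4, -3.4]
gripper_width: 0.0241
grasp_force: 79.8
```

Request:
step_arm:
  deltas:
    - [1, [0, 0, 0], [0, 0, 0]]
    - [1, [0, 0, 0], [0, 0, 0]]
    - [1, [0, 0, 0], [0, 0, 0]]
    - [1, [0, 0, 0], [0, 0, 0]]
    - [1, [0, 0, 3], [0, 0, 0]]
    - [1, [0, 0, 6], [0, 0, 0]]
    - [1, [0, 0, 8], [0, 0, 0]]
    - [1, [0, 0, 8], [0, 0, 0]]

```text
t: 17.55
ee_pos: [0.5171, -0.3051, 0.038]
tcp_rot: [-2.368, -2.06, -0.001]
contact_force: [0.0, 0.0, -3.4]
gripper_width: 0.0242
grasp_force: 79.8
```

```bash
python3 - <<'E'
from h import *
s=sensors.state(); print(s["t"],s["ee_pos"],s["contact_force"],delta((.5177,-.3074,.0045),pose(82,0)))
E
```

```text
17.55 [ 0.51712489 -0.30507336  0.03795879] [ 0.013352    0.04822766 -3.39023218] (array([-0.23,  0.1 ,  3.35]), array([-0.002, -0.002,  0.001]))
```

Request:
step_arm:
  deltas:
    - [1, [0, 0, 1.2], [0, 0, 0]]
    - [1, [0, 0, 2.2], [0, 0, 0]]
    - [1, [0, 0, 2.9], [0, 0, 0]]
    - [1, [0, 0, 3.25], [0, 0, 0]]
    - [1, [0, 0, 3.35], [0, 0, 0]]
    - [1, [0, 0, 3.35], [0, 0, 0]]
    - [1, [0, 0, 3.35], [0, 0, 0]]
    - [1, [0, 0, 3.35], [0, 0, 0]]

```text
t: 18.55
ee_pos: [0.5183, -0.3063, 0.0064]
tcp_rot: [2.37, 2.061, 0.001]
contact_force: [0.5, -0.7, -3.8]
gripper_width: 0.0241
grasp_force: 79.8
```

Request:
step_arm:
  deltas:
    - [3.5, [0, 0, 0], [0, 0, 0]]
    - [5, [0, 0, 0], [0, 0, 0]]
    - [6.5, [0, 0, 0], [0, 0, 0]]
    - [8, [0, 0, 0], [0, 0, 0]]
    - [8.5, [0, 0, -1], [0, 0, 0]]
    - [8.5, [0, 0, -4], [0, 0, 0]]
    - [8.5, [0, 0, -8], [0, 0, 0]]
    - [8.5, [0, 0, -12], [0, 0, 0]]

```text
t: 19.55
ee_pos: [0.518, -0.3062, 0.128]
tcp_rot: [2.37, 2.061, 0.001]
contact_force: [0.4, 0.7, 0.3]
gripper_width: 0.085
grasp_force: 0.0
```

Request:
step_arm:
  deltas:
    - [8.5, [-1, 0, -2], [0, 0, 0]]
    - [8.5, [-2, 0, -4], [0, 0, 0]]
    - [8.5, [-4, 0, -6], [0, 0, 0]]
    - [8.5, [-6, 0, -8], [0, 0, 0]]
    - [8.5, [-8, 0, -8], [0, 0, 0]]
    - [8.5, [-8, 0, -8], [0, 0, 0]]
    - [8.5, [-8, 0, -8], [0, 0, 0]]
    - [8.5, [-8, 0, -8], [0, 0, 0]]

```text
t: 20.55
ee_pos: [0.5068, -0.3844, 0.2052]
tcp_rot: [-2.369, -2.062, -0.001]
contact_force: [-0.9, 0.6, -0.7]
gripper_width: 0.0847
grasp_force: 0.0
```

```bash
python3 - <<'E'
from h import *
s=sensors.state(); print(s["t"],s["ee_pos"],s["contact_force"],s["gripper_width"])
a=cv2.imread("pics/scene0.png");e=cams.camera("scene")
def cen(im,lo,hi,box):
    x,y,w,h=box;m=cv2.inRange(cv2.cvtColor(im[y:y+h,x:x+w],cv2.COLOR_BGR2HSV),lo,hi);q=np.argwhere(m);return len(q),(q.mean(0)[::-1]+[x,y]).round(1) if len(q) else None
for n,lo,hi,b in [("grip",(10,170,120),(25,255,255),(140,185,140,65)),("red",(0,150,80),(8,255,255),(395,205,50,40)),("red2",(172,150,60),(180,255,255),(395,205,50,40)),("mug",(100,100,40),(120,255,255),(225,255,65,60)),("bowl",(3,100,60),(16,255,255),(295,245,70,60)),("block",(0,80,20),(15,255,140),(340,165,45,50)),("cap",(0,150,80),(8,255,255),(215,140,30,40))]:
    print(n,cen(a,lo,hi,b),cen(e,lo,hi,b))
u=ray((0,0),*cal("scene"))
E
```

```text
20.55 [ 0.50676088 -0.38436173  0.20520083] [-0.86248017  0.61780503 -0.74224326] 0.08467775409075419
grip (312, array([185.1, 221.9])) (324, array([186. , 222.4]))
red (29, array([411.7, 229.3])) (0, None)
red2 (2, array([415.5, 232.5])) (3, array([419.7, 231. ]))
mug (1419, array([255.8, 289.3])) (1423, array([255.7, 289.3]))
bowl (1891, array([330.8, 276.9])) (1891, array([330.8, 276.9]))
block (263, array([361.6, 196.1])) (261, array([361.6, 196.2]))
cap (30, array([228.4, 148.4])) (29, array([228.4, 148.3]))
```

The bar is back on the mat within about 1 px of where it started, and the block and bystanders haven't moved. The prop is still at its snapped position under the ear (420,231). Handing in.

```bash
python3 -c "
from station import job;print(job.hand_in())"
```

```text
the job is handed in; nothing more can be done
None
```

The job is handed in at about 21 s of the 69 s; no verdict came back. In the camera images the machine rests on the snapped-in prop, the bar is back on the mat, and the block, mug, bowl and oil bottle are where they started.

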